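# Turn the pen tray round in its desk box

### The arm

A 6-joint arm with a two-finger parallel gripper is mounted at the origin on the work surface. World frame = base frame: x ahead of the robot, y to its left, z up, the work surface at z = 0. Lengths are in m, angles in rad, forces in N, time in s.
With the tool pointing down it reaches from about 0.325 to 0.85 m from the base axis. Payload 15.5 kg.
Tool frame: the origin (TCP) lies where the fingers leave the gripper's body, on its centre line; the fingertips stand 78 mm ahead of it and the grasp point (between the pads) lies 60 mm ahead of it; z points along the fingers, x is the direction in which the jaws open and shut, and the axes are right-handed (so a half turn about z gives the same grasp; the last joint's range is limited). The gripper opens to 91 mm and grips with 3 to 60 N. Pads are 32 mm wide; open, the fingers measure 118 mm over their backs; the gripper's body (76 mm by 178 mm) begins 60 mm behind the grasp point.
Start: joints at [1.085, 0.494, 1.345, -0, 1.302, -0.096], TCP at [0.237, 0.578, 0.292] pointing down, gripper open.
Joint ranges: [-2.91, 2.91], [-0.82, 2.16], [0.22, 2.67], [-1.22, 4.37], [0.12, 2.79], [-3.08, 3.08]. Speed limits (rad/s): [1.89, 1.89, 2.57, 3.01, 3.01, 3.01].

### API

Orientations are given as a rotation vector (axis times angle).
In Python, from cell import manip, vision, models gives the robot as it stands. The module is installed in compiled form; this text tells all that it offers.
- The arm moves only by the tool step_arm, never from a script. Its argument "targets" is a list of rows, each a list of 7 numbers: the shift along the tool's x, y, z in units of 25 mm (1.0 is 25 mm), then the turn, a rotation vector about the tool's x, y, z in degrees, then the closure, from 0 (fully open) to 1 (shut). In form: [[dx, dy, dz, rx, ry, rz, fingers], ...]. A call has 1 to 8 rows; each row is the pose to reach, as a shift and turn from the pose commanded when the call began, along the tool's axes at that moment; what a row does not reach only later rows make up. A row lasts 1/8 s, in which the tool goes at most 62.5 mm and 10.7 degrees, less where a joint would pass 70% of its speed; a pose out of reach is approached as far as the arm can. A call with a gripper value outside its range is refused whole. The fingers move at their own pace and stop on an object; the grip force is fixed at half the most. Time passes only in rows, so rows that repeat a pose let the fingers close. It gives the time, the measured TCP pose, the force and the opening at its end, in the units of the state.
- manip.get_obs(): the state, without advancing time (a new reading comes with each control period).
- vision.get_image(name): name is "scene" or "top" or "wrist"; returns the picture (384x512x3 uint8, red, green, blue); there is no depth.
- vision.camera_info(name): a dict with "intrinsics" (3x3 intrinsics, pixels), "rvec" (rotation vector, rad) and "tvec" (3), from world to camera coordinates, as OpenCV has them; the wrist camera has in their place "mount" (4x4, takes a point from camera to tool coordinates, whose origin is the TCP and whose axes are the tool frame's). Camera axes: x right, y down, z forward; pixel columns grow to the right and rows downward; lengths in m; the calibration is good to about 2 mm. A picture is of the moment at which its call begins: read the wrist's pose just before it. camera_info takes no time and is no camera call.
- manip.finish_job(): hands the job in, once; it reports no verdict.
Trained networks look in the newest picture that a camera, given by its name, has taken for a name from the list of things; names that differ only in an ending like _2 or _b are one class to them, and where a whole thing is asked for, a point or a joint stands for the part that bears it (a point fixed in the world has none). Each returns a list of dicts, best first, with "confidence" (0 to 1); they miss things now and then, are a little off and sometimes report something else, mostly with a low value. They report only what shows in the picture. A call takes as long as a camera call. They do not tell look-alikes from the thing itself.
- models.recognise(target, camera): "box" ([left, top, right, bottom] in pixels, round what is visible of it).
- models.place_of(target, camera): "at" ([row, column] in pixels: a listed point, or the origin of a listed thing).
The state is a dict: "time_s": time; "qpos": joint angles; "qvel": joint speeds; "joint_efforts": joint torques, N m; "tool_pos": TCP position; "orientation": TCP orientation; "contact_force": force on the tool from outside, world axes, zero at the start; "wrist_torque": the same for the moment, N m; "gripper_width": opening from 0.0 (shut) to 1.0 (fully open).
Only numpy, scipy, OpenCV 4.12 (cv2) and the standard library are available. Lean on these libraries where they do the work, as an engineer would, in place of code of your own. Each camera call takes 0.05 s, during which the arm holds its last target. There are 200 camera calls.

### The job

The pen tray sits the wrong way round in its wooden desk box: the open ends of its pen channels are against the high end wall. Lift the tray clear out of the box (its handle swings up for this), turn it half round and put it back so that the channels open at the box's cut-away end, pressed past the spring catches until it is fully home and level. Do not ram the tray into the box, keep the little tin inside the tray, and leave the other things on the desk where they are.

Things in the scene. Friction and masses are not known exactly. Their poses are not given: they have to be found in the camera images.
- box: Wooden desk box fixed to the desk, outside 200 (x) x 120 (y) x 56 mm high, open at the top; origin under its centre on the desk. Walls 8 mm thick, inner floor 8 mm above the desk, inside 184 x 104 mm. Three walls are 56 mm high; the end wall on its +x side is cut away to 20 mm, its top bevelled at 45 degrees (6 mm) towards the inside as a lead-in.
- cut_end (a point): Point on top of the box's cut-away (low) end wall, in its middle: 98 mm from the box's centre along the box's x, 20 mm above the desk.
- catch (a point): Tip of one of two equal spring catches in the box, one in the middle of each long wall (y = +48 and -48 mm, this is the +y one), 30 mm above the desk: rounded steel noses that poke 4 mm into the box and yield up to 5 mm outward at 2.4 N per mm. Outside each a dark steel housing 36 mm wide sticks out 18 mm, up to 48 mm high.
- tray: Loose wooden tray, the snug insert: 180 (x) x 101 (y) x 44 mm high, tapering to 173 x 97 mm at the bottom; in the box 1.5 mm play at each side, 2 to 4 mm at the ends; 0.3 to 0.5 kg. Origin at the centre of its underside. Two pen channels open at its +x end; a closed compartment at its -x end (walls 44 and 34 mm high) holds a tin. It starts fully home (underside on the inner floor), its x opposite to the box's.
- open_end (a point): Point in the middle of the tray's open channel end (+x, over a brass sill 11 mm high that nearly balances the tray about its handle), 87.5 mm from the tray's centre, 12 mm above its underside. At the start it is at the box's high end wall; it belongs at the cut-away end.
- groove (a point): Point in the groove in the tray's +y long side (one in each side), 47 mm along y from the tray's centre, 22 mm up; the groove is 13 to 31 mm up and takes the catch when the tray is home. Put in from above the tray stops on the catches, about 10 to 25 mm proud; it takes about 6 to 15 N straight down to push it past them onto the floor, and 8 to 15 N in all to draw it out.
- bail (a joint): Hinge of the tray's handle, a steel bail across the tray's width that pivots above its long walls at the tray's middle (x = 0), 47 mm above the tray's underside. 0 = folded flat towards the tray's -x end, 1.571 = standing straight up against its stop, where the tray hangs level. Stiff: it stays where it is left and takes 4 to 6 N at the bar to swing. It starts leaning between 0.7 and 1.05.
- bar (a point): Centre of the handle's wooden grip bar: square section 13 mm, 76 mm long along the tray's y, its centre 65 mm from the pivot (straight above the tray's middle, 112 mm above the tray's underside, when the handle is upright).
- tin_in_tray: Little lidded metal tin, 36 mm across and 28 mm high, standing loose in the tray's closed compartment; origin under its centre.
- tin: Bystander: lidded metal tin, 48 mm across, 34 mm high, on the desk beside the box; origin under its centre.
- tin_small: Bystander: smaller lidded metal tin, 38 mm across, 28 mm high, beside the box; origin under its centre.
- mug: Bystander: green glass mug, 80 mm across with a side handle, 60 mm high, standing on a 10 mm stone coaster; origin under its centre.
- candle: Bystander: candle in a round concrete bowl, 112 mm across, 45 mm high; origin under its centre.
- marker: Bystander: marker pen lying on the desk beside the box, 130 mm long, 15 mm thick; origin under its middle.
There are look-alikes about, which are no part of the job. Several things have the shape of the tray; the one meant has the colours described above.

How it is judged:
On the way:
1. the tray is lifted clear out of the box (z of tray in the frame of box above 0.058 m), for 0.2 s.
At the end, for the whole second after the job is handed in: The tray is back in the box the other way round (its open channel end at the box's cut-away end), fully home (underside within 2.5 mm of the inner floor), level within 0.025 rad and at rest, with the little tin still in the tray's closed compartment (x of open_end in the frame of box above 0.08 m and z of tray in the frame of box below 0.0105 m and horizontal distance between tray and box below 0.006 m and angle between tray's own z axis and vertical below 0.025 rad and linear speed of tray below 0.02 m/s and x of tin_in_tray in the frame of tray between -0.085 and -0.03 m and y of tin_in_tray in the frame of tray between -0.043 and 0.043 m and z of tin_in_tray in the frame of tray below 0.03 m); the robot touches nothing.
It fails at once if the tray is rammed into the box (more than 80 N between tray and box) (contact force between tray and box above 80 N).
It fails at once if a bystander (tin, small tin, mug, candle or marker) is pushed more than 30 mm from its place (distance of any of tin, tin_small, mug, candle, marker from where it was at the start of the episode above 0.03 m).
It also fails if it takes over 59 s, if anything falls off the work surface, if the arm or the gripper's body presses on something with over 40 N, if the wrist force passes 120 N, or if a joint passes its speed limit or range.

## Working session

There is one attempt and no reset: what is moved stays moved. The work goes in short steps, Python scripts to look and compute and a tool call to move; the robot and the scene stay as the last step left them, time stands still between calls to the robot, and variables do not carry over. Pictures are saved under pics/ and viewed, about 8 in all and at most 12, crops included, and the job is handed in when it is done.

Besides the shell and the picture viewer there is one more tool, called after "Request:" in YAML: its name, and indented under it one key for each argument. step_arm: Moves the arm, as the interface text tells. Its arguments: {"type":"object","properties":{"targets":{"type":"array","items":{"type":"array","items":{"type":"number"}}}},"required":["targets"]}

```bash
mkdir -p pics
cat > h.py <<'E'
import numpy as np, cv2
from scipy.spatial.transform import Rotation as R
from cell import manip, vision, models
def cam(name):
    c=vision.camera_info(name); K=np.array(c["intrinsics"])
    if "mount" in c:
        o=manip.get_obs(); T=np.eye(4); T[:3,:3]=R.from_rotvec(o["orientation"]).as_matrix(); T[:3,3]=o["tool_pos"]
        M=np.linalg.inv(T@np.array(c["mount"])); return K,M[:3,:3],M[:3,3]
    return K,R.from_rotvec(np.ravel(c["rvec"])).as_matrix(),np.ravel(c["tvec"])
def proj(P,c):
    K,Rm,t=c; p=(np.atleast_2d(P)@Rm.T+t)@K.T; return p[:,:2]/p[:,2:]
def ray(uv,c,z):
    K,Rm,t=c; d=Rm.T@np.linalg.solve(K,[uv[0],uv[1],1]); o=-Rm.T@t; return o+d*(z-o[2])/d[2]
def shot(name,f=None):
    c=cam(name); im=np.array(vision.get_image(name)); 
    if f: cv2.imwrite("pics/"+f,cv2.cvtColor(im,cv2.COLOR_RGB2BGR))
    return im,c
E
python3 - <<'E'
from h import *
a,ct=shot("top"); b,cs=shot("scene")
cv2.imwrite("pics/a.png",cv2.cvtColor(cv2.resize(np.vstack([a,b]),None,fx=.78,fy=.78),cv2.COLOR_RGB2BGR))
cv2.imwrite("pics/top.png",a[...,::-1]);cv2.imwrite("pics/scene.png",b[...,::-1])
zs=dict(box=0,cut_end=.02,catch=.03,tray=.008,open_end=.02,groove=.03,bar=.105,tin_in_tray=.012,tin=0,tin_small=0,mug=0,candle=0,marker=0)
for n,z in zs.items():
  for cn,c in(("top",ct),("scene",cs)):
    for r in models.place_of(n,cn)[:3]:
      at=r["at"];print(n,cn,np.round(at),round(r["confidence"],2),ray(at[::-1],c,z).round(3))
print(manip.get_obs())
E
```

```text
box scene [198. 221.] 0.65 [ 0.506 -0.078  0.   ]
cut_end top [176. 311.] 0.92 [ 0.592 -0.114  0.02 ]
cut_end scene [225. 205.] 0.84 [ 0.589 -0.123  0.02 ]
catch top [200. 277.] 0.77 [ 0.534 -0.029  0.03 ]
catch top [171. 270.] 0.69 [ 0.607 -0.014  0.03 ]
catch scene [198. 237.] 0.95 [ 0.531 -0.036  0.03 ]
catch scene [187. 205.] 0.75 [ 0.485 -0.114  0.03 ]
tray top [264. 184.] 0.94 [0.389 0.196 0.008]
tray top [186. 395.] 0.91 [ 0.564 -0.315  0.008]
tray top [210. 292.] 0.61 [ 0.512 -0.065  0.008]
tray scene [237. 124.] 0.85 [ 0.586 -0.324  0.008]
tray scene [198. 225.] 0.57 [ 0.511 -0.067  0.008]
tray scene [152. 312.] 0.56 [0.398 0.192 0.008]
open_end top [229. 195.] 0.91 [0.471 0.169 0.02 ]
open_end top [186. 430.] 0.89 [ 0.561 -0.395  0.02 ]
open_end top [243. 274.] 0.84 [ 0.434 -0.019  0.02 ]
open_end scene [169. 242.] 0.91 [ 0.436 -0.012  0.02 ]
open_end scene [236.  92.] 0.73 [ 0.578 -0.397  0.02 ]
open_end scene [176. 311.] 0.65 [0.484 0.169 0.02 ]
groove top [260. 164.] 0.91 [0.402 0.237 0.03 ]
groove top [159. 399.] 0.75 [ 0.625 -0.323  0.03 ]
groove top [223. 312.] 0.64 [
[... 1182 characters left out ...]
 ]
{'time_s': 1.4, 'qpos': array([ 1.08546009e+00,  4.93584368e-01,  1.34548156e+00, -2.26495044e-05,
        1.30249738e+00, -9.55087940e-02]), 'qvel': array([ 1.19801261e-03, -5.28120131e-04, -1.43682182e-03, -5.97509535e-05,
        5.83323556e-04, -6.79055724e-04]), 'joint_efforts': array([ 2.28381519e-03, -8.78693604e+01, -3.82266068e+01,  7.07996450e-02,
        4.37973090e-02,  8.21327944e-05]), 'tool_pos': array([0.2375305 , 0.5781151 , 0.29223095]), 'orientation': array([2.60962046e+00, 1.74912901e+00, 5.68563273e-05]), 'contact_force': array([ 0.63005553, -0.12751482,  0.18199958]), 'wrist_torque': array([ 0.04476939,  0.0177508 , -0.0361758 ]), 'gripper_width': 0.9989843998328906}
```

View pics/a.png

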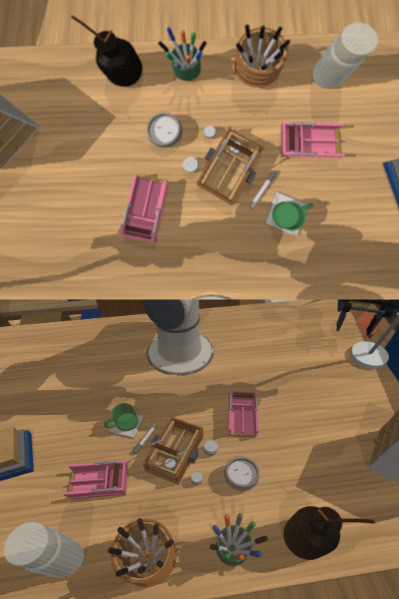

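The tray-shaped things are pink at top (264,184), pink at top (186,395), and wooden at top (210,292) in the wooden box with the catch housings. The wooden one fits the description, so I'll confirm it in one crop.

```bash
cat >> h.py <<'E'
def goto(p,yaw=None,Rt=None):
    o=manip.get_obs(); R0=R.from_rotvec(o["orientation"])
    if Rt is None: Rt=R.from_euler('z',yaw)*R.from_euler('x',np.pi)
    d=R0.inv().apply(np.array(p)-o["tool_pos"])/.025; r=(R0.inv()*Rt).as_rotvec(degrees=True)
    print("shift",d.round(3),"turn",r.round(2)); return d,r
E
python3 - <<'E'
from h import *
b=cv2.imread("pics/top.png")[130:290,200:360]; s=cv2.imread("pics/scene.png")[130:290,140:300]
cv2.imwrite("pics/c1.png",np.hstack([cv2.resize(b,(400,400),interpolation=2),cv2.resize(s,(400,400),interpolation=2)]))
print(vision.camera_info("wrist"))
goto([.51,-.07,.34],-.57)
E
```

```text
{'intrinsics': array([[307.25884836,   0.        , 254.97769573],
       [  0.        , 307.25884836, 192.10200621],
       [  0.        ,   0.        ,   1.        ]]), 'mount': array([[ 9.99999201e-01,  8.59795492e-04,  9.27220223e-04,
        -1.28196714e-04],
       [-1.09184093e-03,  9.56980764e-01,  2.90149316e-01,
        -8.22892880e-02],
       [-6.37862844e-04, -2.90150096e-01,  9.56980938e-01,
        -9.21949689e-02],
       [ 0.00000000e+00,  0.00000000e+00,  0.00000000e+00,
         1.00000000e+00]])}
shift [-19.838  19.933  -1.911] turn [ -0.    -0.   100.32]
```

View pics/c1.png

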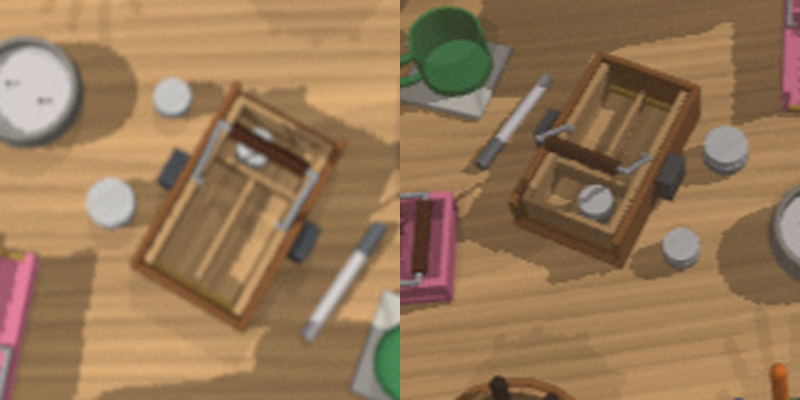

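Confirmed: it is the wooden tray with the brass sill at the high wall and the tin in its closed compartment. Its dark bar leans towards the cut end. The other two are pink. Moving over it now.

Request:
step_arm:
  targets:
    - [-1.7, 1.7, -0.3, 0, 0, 9, 0]
    - [-3.4, 3.4, -0.6, 0, 0, 18, 0]
    - [-5.1, 5.1, -0.9, 0, 0, 27, 0]
    - [-6.8, 6.8, -1.2, 0, 0, 36, 0]
    - [-8.5, 8.5, -1.5, 0, 0, 45, 0]
    - [-10.2, 10.2, -1.9, 0, 0, 54, 0]
    - [-11.9, 11.9, -1.9, 0, 0, 63, 0]
    - [-13.6, 13.6, -1.9, 0, 0, 72, 0]

```text
time_s: 2.4
tool_pos: [0.4233, 0.1326, 0.3401]
orientation: [-3.139, 0.127, -0.002]
contact_force: [1.7, 0.6, -0.8]
gripper_width: 0.999
```

```bash
python3 -c "
from h import *
goto([.51,-.07,.34],-.57)"
```

```text
shift [4.109 7.797 0.008] turn [-0.03 -0.06 28.03]
```

Request:
step_arm:
  targets:
    - [1, 2, 0, 0, 0, 7, 0]
    - [2, 4, 0, 0, 0, 14, 0]
    - [3.1, 6, 0, 0, 0, 21, 0]
    - [4.1, 7.8, 0, 0, 0, 28, 0]
    - [4.1, 7.8, 0, 0, 0, 28, 0]

```text
time_s: 3.02
tool_pos: [0.5114, -0.0707, 0.3395]
orientation: [3.015, -0.883, 0.001]
contact_force: [0.6, 0.4, -0.1]
gripper_width: 1.001
```

Run:
```python
from h import *
a,c=shot("wrist")
print(manip.get_obs()["tool_pos"])
zs=dict(cut_end=.02,catch=.03,tray=.008,open_end=.02,groove=.03,bar=.105,tin_in_tray=.012,box=0)
for n,z in zs.items():
    for r in models.place_of(n,"wrist")[:3]:
      at=r["at"];print(n,np.round(at),round(r["confidence"],2),ray(at[::-1],c,z).round(4))
# overlay box rim guess
def box(cx,cy,yaw):
    Rz=R.from_euler('z',yaw); 
    P=np.array([[-.1,-.06,.056],[-.1,.06,.056],[.1,.06,.056],[.1,-.06,.056],[.1,.06,.02],[.1,-.06,.02]])
    return Rz.apply(P)+[cx,cy,0]
im=cv2.cvtColor(a,cv2.COLOR_RGB2BGR); cv2.imwrite("pics/w1raw.png",im)
im=cv2.resize(im,None,fx=1.5,fy=1.5,interpolation=2)
p=(proj(box(.511,-.07,-.567),c)*1.5).astype(int)
for i,j in((0,1),(1,2),(3,0),(4,5)): cv2.line(im,tuple(map(int,p[i])),tuple(map(int,p[j])),(255,0,255),1)
cv2.imwrite("pics/w1.png",im)
np.savez("w1.npz",K=c[0],R=c[1],t=c[2])
```

```text
[ 0.5105565  -0.06903653  0.3394824 ]
cut_end [162. 320.] 0.79 [ 0.587  -0.1189  0.02  ]
catch [130. 250.] 0.95 [ 0.5303 -0.0294  0.03  ]
tray [161. 249.] 0.71 [ 0.505  -0.0673  0.008 ]
tray [43. 63.] 0.63 [0.3891 0.1853 0.008 ]
tray [ 81. 294.] 0.48 [ 0.6115 -0.0099  0.008 ]
open_end [163. 182.] 0.8 [ 0.4274 -0.0184  0.02  ]
open_end [ 14. 122.] 0.64 [0.4755 0.1657 0.02  ]
groove [199. 250.] 0.89 [ 0.4798 -0.1094  0.03  ]
groove [264. 410.] 0.81 [ 0.6237 -0.3191  0.03  ]
bar [174. 290.] 0.96 [ 0.5465 -0.0882  0.105 ]
bar [250. 369.] 0.85 [ 0.5773 -0.2173  0.105 ]
bar [ 79. 295.] 0.58 [ 0.6002 -0.0068  0.105 ]
tin_in_tray [149. 294.] 0.62 [ 0.5653 -0.0856  0.012 ]
```

View pics/w1.png

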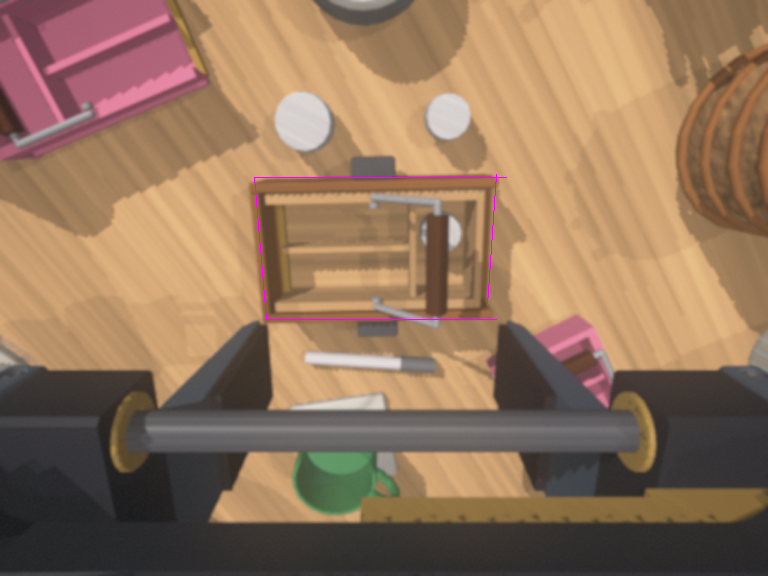

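The overlay is nearly right: the real rim's left corners are at (252,184) and (266,322) and its top right at (492,178). The box is therefore turned about 1° and shifted 1–2 mm from my guess. Next I descend with the fingers around the bar, then push it upright.

```bash
cat >> h.py <<'E'
C=np.array([.5096,-.0706]); YAW=-.555
def bx(x,y,z): 
    u=np.array([np.cos(YAW),np.sin(YAW)]); v=np.array([-u[1],u[0]]); return np.r_[C+x*u+y*v,z]
def st():
    o=manip.get_obs(); u=np.array([np.cos(YAW),np.sin(YAW)]); v=np.array([-u[1],u[0]]); d=o["tool_pos"][:2]-C
    m=R.from_rotvec(o["orientation"]).as_matrix()
    f=o["contact_force"]
    print("t",round(o["time_s"],2),"box xyz mm",(np.r_[d@u,d@v,o["tool_pos"][2]]*1e3).round(1),"yaw err deg",round(np.degrees(np.arctan2(m[1,0],m[0,0])-YAW),2),"F box",np.round([f[:2]@u,f[:2]@v,f[2]],1),"w",round(o["gripper_width"]*91,1))
E
python3 -c "
from h import *
st();goto(bx(.042,0.001,.17),YAW)"
```

```text
t 3.48 box xyz mm [ -1.4   3.2 339.9] yaw err deg -0.47 F box [-0.  -0.2  0.1] w 91.1
shift [1.735 0.075 6.796] turn [-0.   -0.01 -0.47]
```

Request:
step_arm:
  targets:
    - [0.6, 0, 1.5, 0, 0, -0.5, 0]
    - [1.2, 0.1, 3, 0, 0, -0.5, 0]
    - [1.7, 0.1, 4.5, 0, 0, -0.5, 0]
    - [1.7, 0.1, 5.6, 0, 0, -0.5, 0]
    - [1.7, 0.1, 6.4, 0, 0, -0.5, 0.3]
    - [1.7, 0.1, 6.9, 0, 0, -0.5, 0.55]
    - [1.7, 0.1, 6.9, 0, 0, -0.5, 0.55]
    - [1.7, 0.1, 6.9, 0, 0, -0.5, 0.55]

```text
time_s: 4.47
tool_pos: [0.5452, -0.0926, 0.168]
orientation: [-3.021, 0.861, -0.002]
contact_force: [0.6, 1.0, -0.1]
gripper_width: 0.591
```

```bash
python3 -c "
from h import *
st()
a,c=shot('wrist','w2.png')"
```

```text
t 4.47 box xyz mm [4.19e+01 1.00e-01 1.68e+02] yaw err deg -0.02 F box [-0.1  1.2 -0.1] w 53.8
```

View pics/w2.png

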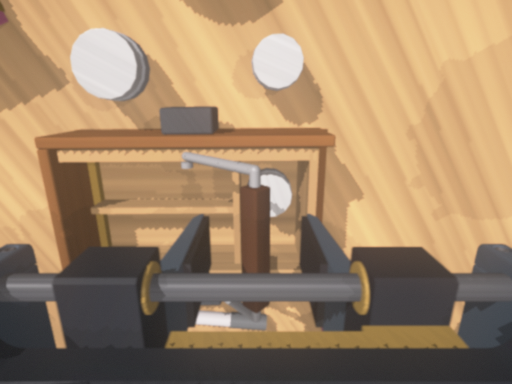

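Bar is at columns 240–270, between the fingertips (200 and 310). Now I push it up along its arc.

Request:
step_arm:
  targets:
    - [-0.3, 0, -0.1, 0, 0, 0, 0.55]
    - [-0.6, 0, -0.15, 0, 0, 0, 0.55]
    - [-0.9, 0, -0.25, 0, 0, 0, 0.55]
    - [-1.2, 0, -0.35, 0, 0, 0, 0.55]
    - [-1.5, 0, -0.4, 0, 0, 0, 0.55]
    - [-1.75, 0, -0.45, 0, 0, 0, 0.55]
    - [-2.0, 0, -0.5, 0, 0, 0, 0.55]
    - [-2.1, 0, -0.5, 0, 0, 0, 0.55]

```text
time_s: 5.52
tool_pos: [0.5007, -0.0649, 0.1806]
orientation: [3.021, -0.861, 0.004]
contact_force: [4.5, -2.2, 3.6]
gripper_width: 0.453
```

```bash
python3 -c "
from h import *
st()"
```

```text
t 5.53 box xyz mm [-10.5   0.2 180.6] yaw err deg -0.02 F box [5.  0.5 3.6] w 41.2
```

Request:
step_arm:
  targets:
    - [-0.08, 0, 0, 0, 0, 0, 0.55]
    - [-0.16, 0, 0, 0, 0, 0, 0.55]
    - [-0.16, 0, 0, 0, 0, 0, 0.55]

```text
time_s: 5.9
tool_pos: [0.4967, -0.0627, 0.1797]
orientation: [-3.021, 0.862, 0.0]
contact_force: [3.9, -2.3, 2.3]
gripper_width: 0.451
```

```bash
python3 -c "
from h import *
st()"
```

```text
t 5.9 box xyz mm [-1.510e+01 -1.000e-01  1.797e+02] yaw err deg -0.03 F box [4.5 0.1 2.3] w 41.0
```

Request:
step_arm:
  targets:
    - [-0.06, 0, 0, 0, 0, 0, 0.55]
    - [-0.12, 0, 0, 0, 0, 0, 0.55]
    - [-0.12, 0, 0, 0, 0, 0, 0.55]

```text
time_s: 6.28
tool_pos: [0.494, -0.0611, 0.1796]
orientation: [3.021, -0.861, -0.001]
contact_force: [3.4, -1.7, 3.1]
gripper_width: 0.456
```

```bash
python3 -c "
from h import *
st()"
```

```text
t 6.28 box xyz mm [-18.2  -0.2 179.6] yaw err deg -0.03 F box [3.8 0.3 3.1] w 41.5
```

Request:
step_arm:
  targets:
    - [-0.06, 0, 0, 0, 0, 0, 0.55]
    - [-0.12, 0, 0, 0, 0, 0, 0.55]
    - [-0.12, 0, 0, 0, 0, 0, 0.55]

```text
time_s: 6.65
tool_pos: [0.4915, -0.0595, 0.1797]
orientation: [-3.021, 0.862, 0.001]
contact_force: [2.8, -1.7, 2.2]
gripper_width: 0.451
```

```bash
python3 -c "
from h import *
st()
a,c=shot('wrist'); import cv2
cv2.imwrite('pics/w3.png',cv2.resize(a[...,::-1],None,fx=1.5,fy=1.5,interpolation=2))
np.savez('w3.npz',K=c[0],R=c[1],t=c[2])"
```

```text
t 6.65 box xyz mm [-2.120e+01 -1.000e-01  1.797e+02] yaw err deg -0.03 F box [3.2 0.  2.2] w 41.1
```

View pics/w3.png

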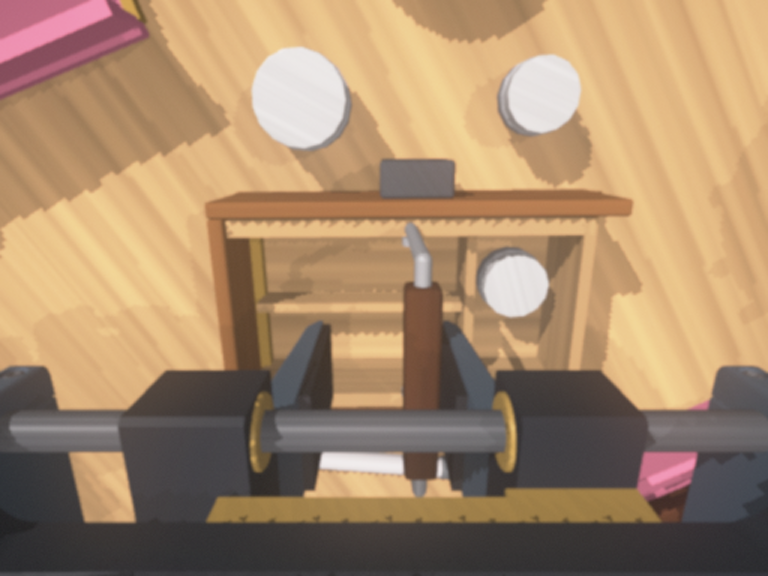

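Run:
```python
from h import *
d=np.load('w3.npz');c=(d['K'],d['R'],d['t'])
u=np.array([np.cos(YAW),np.sin(YAW)]); v=np.array([-u[1],u[0]])
for n,p,z in [("pivot",(408,230),.055),("arm top",(423,252),.115),("barL",(404,285),.1265),("barR",(441,285),.1265),("bar bottom end",(420,478),.1265),("housingL",(381,160),.048),("housingR",(454,160),.048),("cornerL",(208,204),.056),("cornerLin",(222,216),.056),("cornerR out",(630,200),.056),("rim@400in",(400,215),.056),("tray end L",(228,236),.052),("tray end R",(597,218),.052)]:
    q=ray((p[0]/1.5,p[1]/1.5),c,z)[:2]-C; print(n,(np.r_[q@u,q@v]*1e3).round(1))
```

```text
pivot [-8.9 45.4]
arm top [-6.9 47.9]
barL [-13.9  39.3]
barR [-1.8 39.3]
bar bottom end [ -6.9 -36.4]
housingL [-21.7  77.2]
housingR [12.4 77.2]
cornerL [-101.9   57.6]
cornerLin [-96.   52.1]
cornerR out [93.4 59.6]
rim@400in [-12.9  52.6]
tray end L [-95.5  41.9]
tray end R [81.2 50.7]
```

Request:
step_arm:
  targets:
    - [-0.06, 0, 0, 0, 0, 0, 0.55]
    - [-0.1, 0, 0, 0, 0, 0, 0.55]
    - [-0.1, 0, 0, 0, 0, 0, 0.55]

```text
time_s: 7.08
tool_pos: [0.4905, -0.0588, 0.18]
orientation: [3.021, -0.861, 0.004]
contact_force: [6.9, -6.0, 2.1]
gripper_width: 0.449
```

```bash
python3 -c "
from h import *
st()"
```

```text
t 7.08 box xyz mm [-2.24e+01 -1.00e-01  1.80e+02] yaw err deg -0.03 F box [ 9.  -1.5  2.1] w 40.8
```

Stop reached (force rose to 9 N). Next I centre on the bar and grip.

Request:
step_arm:
  targets:
    - [0.3, 0, 0, 0, 0, -0.4, 0.55]
    - [0.57, 0, 0, 0, 0, -0.4, 0.6]
    - [0.57, 0, 0, 0, 0, -0.4, 0.8]
    - [0.57, 0, 0, 0, 0, -0.4, 1]
    - [0.57, 0, 0, 0, 0, -0.4, 1]
    - [0.57, 0, 0, 0, 0, -0.4, 1]

```text
time_s: 7.82
tool_pos: [0.5025, -0.0661, 0.18]
orientation: [3.024, -0.851, 0.003]
contact_force: [3.4, -4.0, -0.9]
gripper_width: 0.142
```

```bash
python3 -c "
from h import *
st(); print(manip.get_obs()['wrist_torque'])"
```

```text
t 7.83 box xyz mm [-8.4e+00  1.0e-01  1.8e+02] yaw err deg 0.37 F box [ 5.  -1.6 -0.9] w 12.9
[-0.68370696 -0.72679624  0.06667076]
```

Request:
step_arm:
  targets:
    - [0, 0, -0.15, 0, 0, 0, 1]
    - [0, 0, -0.3, 0, 0, 0, 1]
    - [0, 0, -0.5, 0, 0, 0, 1]
    - [0, 0, -0.8, 0, 0, 0, 1]
    - [0, 0, -1.2, 0, 0, 0, 1]
    - [0, 0, -1.7, 0, 0, 0, 1]
    - [0, 0, -2.2, 0, 0, 0, 1]
    - [0, 0, -2.7, 0, 0, 0, 1]

```text
time_s: 8.82
tool_pos: [0.5017, -0.0658, 0.2483]
orientation: [-3.024, 0.851, -0.0]
contact_force: [-0.4, -0.3, -4.9]
gripper_width: 0.138
```

Request:
step_arm:
  targets:
    - [0, 0, -0.5, 0, 0, 0, 1]
    - [0, 0, -0.9, 0, 0, 0, 1]
    - [0, 0, -1.2, 0, 0, 0, 1]
    - [0, 0, -1.2, 0, 0, 0, 1]
    - [0, 0, -1.2, 0, 0, 0, 1]

```text
time_s: 9.45
tool_pos: [0.5015, -0.0658, 0.2769]
orientation: [3.024, -0.851, -0.001]
contact_force: [0.4, -0.3, -3.7]
gripper_width: 0.143
```

Run:
```python
from h import *
st(); print(manip.get_obs()['wrist_torque'])
a,c=shot('wrist'); b,cs=shot('scene')
np.savez('w4.npz',K=c[0],R=c[1],t=c[2])
a=cv2.resize(a,None,fx=1.25,fy=1.25,interpolation=2)
s=cv2.resize(b[130:290,140:300],(160*3//2,160*3//2)); 
o=np.zeros((480+0,640+160,3),np.uint8); o[:,:640]=a; o[:160,640:]=b[120:280,140:300]
cv2.imwrite('pics/w4.png',o[...,::-1])
```

```text
t 9.45 box xyz mm [-9.400e+00 -2.000e-01  2.769e+02] yaw err deg 0.36 F box [ 0.5 -0.  -3.7] w 13.0
[-0.14940375  0.12839211 -0.06694403]
```

View pics/w4.png

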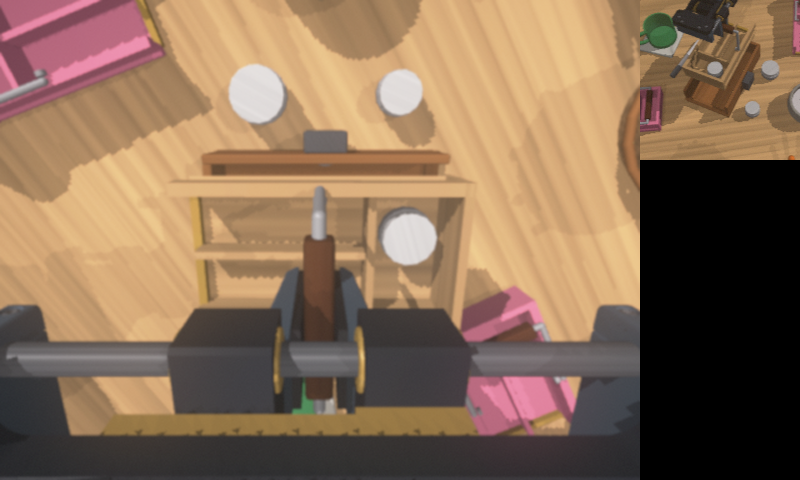

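The tray hangs clear and level with its tin in the compartment. Tray far edge is about (170–472, 182), box rim corners (204,155) and (449,154), housing columns 304–347. Next comes the half turn (yaw increasing, joint 6 towards −2.7).

Request:
step_arm:
  targets:
    - [0, 0, 0, 0, 0, -5, 1]
    - [0, 0, 0, 0, 0, -13, 1]
    - [0, 0, 0, 0, 0, -22, 1]
    - [0, 0, 0, 0, 0, -31, 1]
    - [0, 0, 0, 0, 0, -40, 1]
    - [0, 0, 0, 0, 0, -49, 1]
    - [0, 0, 0, 0, 0, -58, 1]
    - [0, 0, 0, 0, 0, -67, 1]

```text
time_s: 10.55
tool_pos: [0.5016, -0.0658, 0.2769]
orientation: [-2.989, -0.967, 0.001]
contact_force: [0.5, 0.1, -4.7]
gripper_width: 0.141
```

Request:
step_arm:
  targets:
    - [0, 0, 0, 0, 0, -9, 1]
    - [0, 0, 0, 0, 0, -18, 1]
    - [0, 0, 0, 0, 0, -27, 1]
    - [0, 0, 0, 0, 0, -36, 1]
    - [0, 0, 0, 0, 0, -45, 1]
    - [0, 0, 0, 0, 0, -54, 1]
    - [0, 0, 0, 0, 0, -63, 1]
    - [0, 0, 0, 0, 0, -72, 1]

```text
time_s: 11.55
tool_pos: [0.5016, -0.0658, 0.2769]
orientation: [-1.849, -2.539, 0.0]
contact_force: [0.1, -0.3, -3.8]
gripper_width: 0.142
```

Request:
step_arm:
  targets:
    - [0, 0, 0, 0, 0, -9, 1]
    - [0, 0, 0, 0, 0, -18, 1]
    - [0, 0, 0, 0, 0, -27, 1]
    - [0, 0, 0, 0, 0, -34, 1]
    - [0, 0, 0, 0, 0, -39, 1]
    - [0, 0, 0, 0, 0, -41, 1]
    - [0, 0, 0, 0, 0, -41, 1]
    - [0, 0, 0, 0, 0, -41, 1]

```text
time_s: 12.55
tool_pos: [0.5017, -0.0658, 0.2772]
orientation: [-0.853, -3.023, -0.0]
contact_force: [-0.7, -0.9, -4.1]
gripper_width: 0.141
```

Run:
```python
from h import *
st(); o=manip.get_obs(); print(o['wrist_torque'],o['qpos'].round(2))
a,c=shot('wrist'); np.savez('w5.npz',K=c[0],R=c[1],t=c[2])
cv2.imwrite('pics/w5raw.png',a[...,::-1])
w4=cv2.imread('pics/w4.png')[100:210,150:500]; w4=cv2.resize(w4,None,fx=2.2,fy=2.2,interpolation=2)
w5=cv2.resize(a[...,::-1],None,fx=1.25,fy=1.25,interpolation=2)[60:210,150:500]; w5=cv2.resize(w5,None,fx=2.2,fy=2.2,interpolation=2)
cv2.imwrite('pics/c5.png',np.vstack([w4,w5])); print(w4.shape,w5.shape)
```

```text
t 12.55 box xyz mm [-9.200e+00 -1.000e-01  2.772e+02] yaw err deg 180.29 F box [-0.2 -1.1 -4.1] w 12.8
[ 0.01753492 -0.00295893  0.00897544] [-0.25  0.34  1.65  0.    1.14 -2.84]
(242, 770, 3) (330, 770, 3)
```

View pics/c5.png

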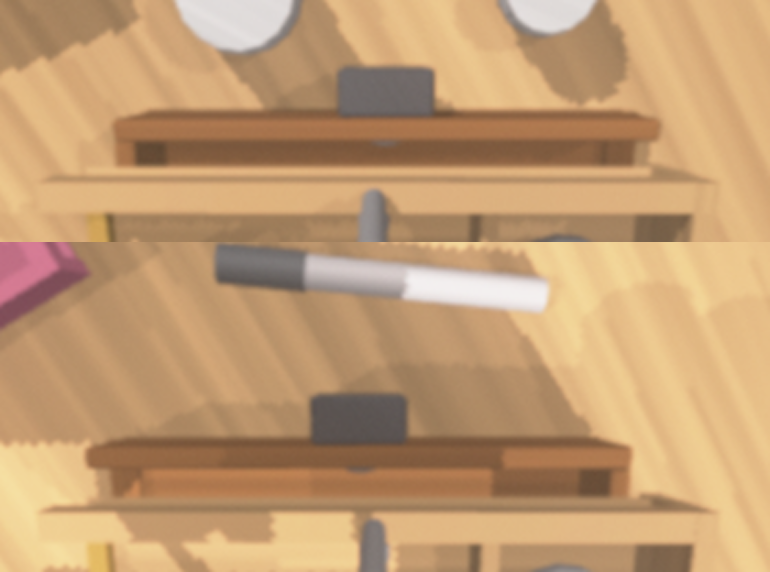

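Run:
```python
from h import *
M=np.array(vision.camera_info('wrist')['mount']); K=np.array(vision.camera_info('wrist')['intrinsics'])
H=.277
def tool(p,z,off): # tool coords of pixel on plane world z (tool down)
    uv=(np.array([150,off])+np.array(p)/2.2)/1.25
    d=M[:3,:3]@np.linalg.solve(K,[uv[0],uv[1],1]); o=M[:3,3]; return ((o+d*((H-z)-o[2])/d[2])[:2]*1e3).round(1)
A=lambda p,z:tool(p,z,100)
B=lambda p,z:tool((p[0],p[1]-242),z,60)
for n,f,L in (("A",A,[("tL",(40,180),.149),("tR",(717,182),.149),("rimoL",(115,118),.056),("rimoR",(660,119),.056),("rimi",(385,139),.056),("hL",(338,68),.048),("hR",(434,68),.048),("catch",(383,142),.03)]),
 ("B",B,[("tL",(40,511),.149),("tR",(717,513),.149),("rimoL",(87,446),.056),("rimoR",(630,449),.056),("rimi",(360,469),.056),("hL",(310,395),.048),("hR",(407,395),.048),("catch",(358,470),.03)])):
    for k,p,z in L: print(n,k,f(p,z))
```

```text
A tL [-86.3 -50.4]
A tR [ 90.  -50.1]
A rimoL [-93.  -59.4]
A rimoR [104.6 -59.3]
A rimi [  4.9 -52. ]
A hL [-12.3 -76.8]
A hR [ 22.8 -76.8]
A catch [  4.6 -48.3]
B tL [-86.4 -50.2]
B tR [ 90.  -49.9]
B rimoL [-103.1  -60.1]
B rimoR [ 93.7 -59.2]
B rimi [ -4.2 -52. ]
B hL [-22.5 -77.8]
B hR [ 12.9 -77.9]
B catch [ -5.3 -49.1]
```

Both views agree: the box centre is 5 mm to box +x of the tool and 0 mm off in y, and yaw is within 0.2°. The tray sits 1.7 mm off in tool x. Correction is −0.27 units in tool x, then down.

Request:
step_arm:
  targets:
    - [-0.1, 0, 0.2, 0, 0, 0, 1]
    - [-0.27, 0, 0.6, 0, 0, 0, 1]
    - [-0.27, 0, 1.0, 0, 0, 0, 1]
    - [-0.27, 0, 1.4, 0, 0, 0, 1]
    - [-0.27, 0, 1.7, 0, 0, 0, 1]
    - [-0.27, 0, 1.9, 0, 0, 0, 1]
    - [-0.27, 0, 2.1, 0, 0, 0, 1]
    - [-0.27, 0, 2.1, 0, 0, 0, 1]

```text
time_s: 13.6
tool_pos: [0.5074, -0.0693, 0.2245]
orientation: [-0.851, -3.024, 0.0]
contact_force: [-0.3, 0.1, -4.2]
gripper_width: 0.141
```

Request:
step_arm:
  targets:
    - [0, 0, 0.1, 0, 0, 0, 1]
    - [0, 0, 0.2, 0, 0, 0, 1]
    - [0, 0, 0.3, 0, 0, 0, 1]
    - [0, 0, 0.4, 0, 0, 0, 1]
    - [0, 0, 0.4, 0, 0, 0, 1]

```text
time_s: 14.22
tool_pos: [0.5074, -0.0693, 0.2145]
orientation: [-0.851, -3.024, -0.0]
contact_force: [0.2, -0.2, -4.7]
gripper_width: 0.139
```

Run:
```python
from h import *
st(); o=manip.get_obs(); print(o['wrist_torque'])
```

```text
t 14.22 box xyz mm [-2.500e+00 -1.000e-01  2.145e+02] yaw err deg 180.36 F box [ 0.3 -0.1 -4.7] w 12.6
[ 0.07469254  0.02487676 -0.00145674]
```

Request:
step_arm:
  targets:
    - [0, 0, 0.1, 0, 0, 0, 1]
    - [0, 0, 0.2, 0, 0, 0, 1]
    - [0, 0, 0.3, 0, 0, 0, 1]
    - [0, 0, 0.4, 0, 0, 0, 1]
    - [0, 0, 0.5, 0, 0, 0, 1]
    - [0, 0, 0.5, 0, 0, 0, 1]

```text
time_s: 14.98
tool_pos: [0.5073, -0.0694, 0.202]
orientation: [-0.851, -3.024, 0.0]
contact_force: [-0.8, -1.4, -4.7]
gripper_width: 0.141
```

Request:
step_arm:
  targets:
    - [0, 0, 0.1, 0, 0, 0, 1]
    - [0, 0, 0.2, 0, 0, 0, 1]
    - [0, 0, 0.2, 0, 0, 0, 1]

```text
time_s: 15.35
tool_pos: [0.5074, -0.0694, 0.197]
orientation: [-0.851, -3.024, 0.0]
contact_force: [0.0, -2.7, -6.0]
gripper_width: 0.142
```

Run:
```python
from h import *
st(); o=manip.get_obs(); print(o['wrist_torque'])
```

```text
t 15.35 box xyz mm [-2.50e+00 -1.00e-01  1.97e+02] yaw err deg 180.36 F box [ 1.5 -2.3 -6. ] w 12.9
[-0.48714474  0.1550336   0.00867337]
```

Request:
step_arm:
  targets:
    - [0, -0.03, 0.06, 0, 0, 0, 1]
    - [0, -0.03, 0.12, 0, 0, 0, 1]
    - [0, -0.03, 0.18, 0, 0, 0, 1]
    - [0, -0.03, 0.24, 0, 0, 0, 1]
    - [0, -0.03, 0.24, 0, 0, 0, 1]

```text
time_s: 15.98
tool_pos: [0.507, -0.0699, 0.1909]
orientation: [-0.851, -3.024, -0.0]
contact_force: [0.2, -1.2, -4.6]
gripper_width: 0.144
```

Run:
```python
from h import *
st(); o=manip.get_obs(); print(o['wrist_torque'])
```

```text
t 15.97 box xyz mm [ -2.5  -0.8 190.9] yaw err deg 180.36 F box [ 0.8 -0.9 -4.6] w 13.1
[-0.09178613 -0.16782398  0.01379307]
```

Request:
step_arm:
  targets:
    - [0, 0, 0.06, 0, 0, 0, 1]
    - [0, 0, 0.12, 0, 0, 0, 1]
    - [0, 0, 0.18, 0, 0, 0, 1]
    - [0, 0, 0.24, 0, 0, 0, 1]

```text
time_s: 16.48
tool_pos: [0.5069, -0.0699, 0.185]
orientation: [-0.851, -3.024, -0.0]
contact_force: [-0.1, -0.6, -3.2]
gripper_width: 0.137
```

Request:
step_arm:
  targets:
    - [0, 0, 0.05, 0, 0, 0, 1]
    - [0, 0, 0.1, 0, 0, 0, 1]
    - [0, 0, 0.15, 0, 0, 0, 1]
    - [0, 0, 0.15, 0, 0, 0, 1]

```text
time_s: 16.98
tool_pos: [0.507, -0.07, 0.1814]
orientation: [-0.851, -3.024, -0.0]
contact_force: [0.4, -0.1, -4.4]
gripper_width: 0.142
```

Run:
```python
from h import *
st(); o=manip.get_obs(); print(o['wrist_torque'])
```

```text
t 16.98 box xyz mm [ -2.5  -0.8 181.4] yaw err deg 180.36 F box [ 0.4  0.1 -4.4] w 12.9
[ 0.09772852  0.10590914 -0.04178007]
```

Request:
step_arm:
  targets:
    - [0, 0, 0.04, 0, 0, 0, 1]
    - [0, 0, 0.08, 0, 0, 0, 1]
    - [0, 0, 0.08, 0, 0, 0, 1]

```text
time_s: 17.35
tool_pos: [0.5069, -0.0699, 0.1796]
orientation: [-0.851, -3.024, -0.0]
contact_force: [-4.3, 3.1, 2.4]
gripper_width: 0.139
```

Run:
```python
from h import *
st(); o=manip.get_obs(); print(o['wrist_torque'])
a,c=shot('wrist'); np.savez('w6.npz',K=c[0],R=c[1],t=c[2])
cv2.imwrite('pics/w6.png',cv2.resize(a[...,::-1],None,fx=1.5,fy=1.5,interpolation=2))
```

```text
t 17.35 box xyz mm [ -2.7  -0.8 179.6] yaw err deg 180.36 F box [-5.3  0.3  2.4] w 12.6
[ 0.35811367  0.47945152 -0.00138598]
```

View pics/w6.png

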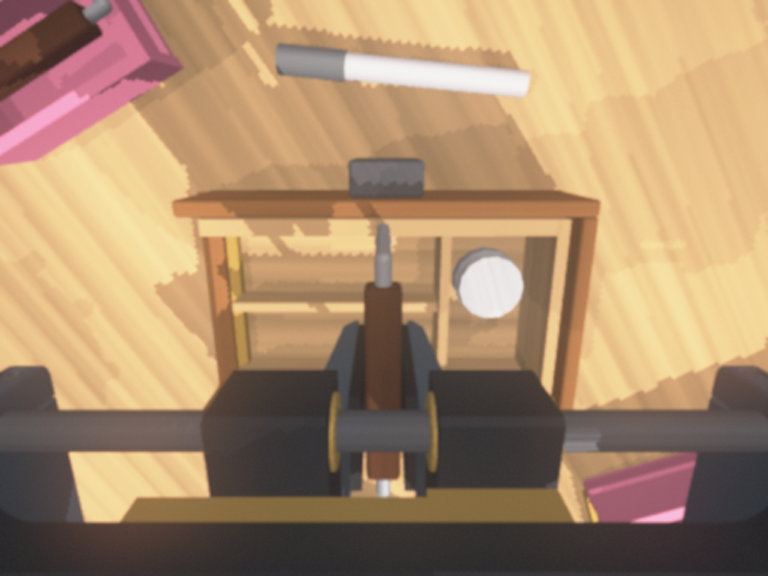

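Tray looks seated: sill at the low end, tin in the compartment, and the same TCP height as at the grasp. One more small press to confirm the floor.

Request:
step_arm:
  targets:
    - [0, 0, 0.03, 0, 0, 0, 1]
    - [0, 0, 0.05, 0, 0, 0, 1]
    - [0, 0, 0.05, 0, 0, 0, 1]

```text
time_s: 17.77
tool_pos: [0.5069, -0.0698, 0.1794]
orientation: [0.851, 3.024, 0.0]
contact_force: [-9.1, 3.9, 27.6]
gripper_width: 0.138
```

Run:
```python
from h import *
st(); o=manip.get_obs(); print(o['wrist_torque'])
```

```text
t 17.77 box xyz mm [ -2.7  -0.8 179.4] yaw err deg 180.37 F box [-9.8 -1.5 27.6] w 12.6
[0.90222475 1.77596495 0.04657848]
```

Firm floor at 28 N. Easing off, opening, then retreating up.

Request:
step_arm:
  targets:
    - [0, 0, -0.06, 0, 0, 0, 1]
    - [0, 0, -0.06, 0, 0, 0, 0.5]
    - [0, 0, -0.06, 0, 0, 0, 0.5]
    - [0, 0, -0.06, 0, 0, 0, 0.5]
    - [0, 0, -0.06, 0, 0, 0, 0.5]

```text
time_s: 18.4
tool_pos: [0.5071, -0.07, 0.1797]
orientation: [-0.851, -3.024, 0.0]
contact_force: [0.5, 0.1, -0.9]
gripper_width: 0.496
```

Request:
step_arm:
  targets:
    - [0, 0, -0.5, 0, 0, 0, 0.5]
    - [0, 0, -1.2, 0, 0, 0, 0.5]
    - [0, 0, -2.4, 0, 0, 0, 0.5]
    - [0, 0, -3.6, 0, 0, 0, 0.5]
    - [0, 0, -4.8, 0, 0, 0, 0.5]
    - [0, 0, -5.4, 0, 0, 0, 0.5]
    - [0, 0, -5.4, 0, 0, 0, 0.5]

```text
time_s: 19.27
tool_pos: [0.5073, -0.0701, 0.3155]
orientation: [0.851, 3.022, 0.0]
contact_force: [1.1, 0.4, -0.3]
gripper_width: 0.495
```

Run:
```python
from h import *
st()
a,c=shot('wrist'); np.savez('w7.npz',K=c[0],R=c[1],t=c[2])
u=np.array([np.cos(YAW),np.sin(YAW)]); v=np.array([-u[1],u[0]])
for n,z in dict(cut_end=.02,open_end=.02,catch=.03,groove=.03,tin_in_tray=.012,bar=.12).items():
    for r in models.place_of(n,"wrist")[:2]:
      at=r["at"];q=ray(at[::-1],c,z)[:2]-C;print(n,np.round(at),round(r["confidence"],2),(np.r_[q@u,q@v]*1e3).round(1))
b,cs=shot('scene')
o=np.zeros((480,800,3),np.uint8); o[:,:480]=cv2.resize(a[60:380,60:380],(480,480),interpolation=2); o[:320,480:]=cv2.resize(b[120:280,140:300],(320,320),interpolation=2)
cv2.imwrite('pics/f.png',o[...,::-1])
```

```text
t 19.27 box xyz mm [ -2.2  -0.7 315.5] yaw err deg 180.37 F box [ 0.7  0.9 -0.3] w 45.0
cut_end [167. 180.] 0.94 [94.4  1.1]
open_end [165. 184.] 0.93 [89.9 -1.5]
catch [309. 261.] 0.63 [-12.3 209.6]
catch [204. 256.] 0.56 [-3.5 47.8]
groove [203. 254.] 0.91 [-1.4 45.9]
groove [34. 51.] 0.76 [ 226.3 -150.6]
tin_in_tray [153. 300.] 0.7 [-60.  -16.2]
bar [273. 480.] 0.76 [-241.2   92.4]
bar [187. 256.] 0.61 [-2.8 -0.6]
```

View pics/f.png

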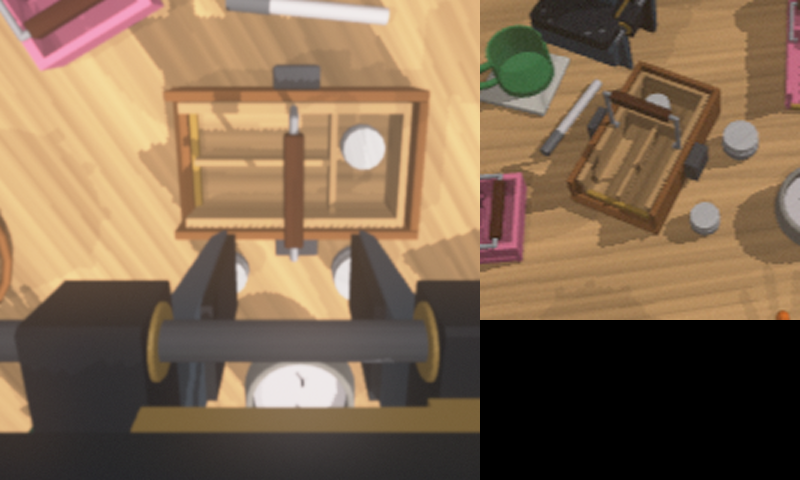

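The tray is seated evenly, its brass sill at the low wall (left, about (190,160)) and the tin in the compartment (363,148). The bystanders are in place and the gripper is clear, so I'm handing in.

```bash
python3 -c "
from h import *
print(manip.finish_job())"
```

```text
the job is handed in; nothing more can be done
None
```

I turned the tray half round, put it back with its channels at the cut-away end and handed the job in; the interface gives no verdict. I swung the handle up to its stop, lifted the tray about 97 mm by the bar, turned it 180° and lowered it back into the box. The robot clock read 19.3 s at my last reading.

**Last checks:**
- **Fully home:** a final press met a firm stop, 28 N at the wrist. The gripper was then at 179.4 mm, against 180.0 mm when I gripped the tray at the start, when it was fully home.
- **Position:** after correcting for the box-centre offset I measured, the open channel end is about 94 mm from the box centre (more than 80 mm needed), and the tray is centred to within 1–2 mm.
- **Level:** it looks level in the last picture; I did not measure the tilt.
- **Tin and bystanders:** the little tin is in its compartment. All the bystanders that show in the last pictures look unmoved; I compared them by eye only.
- **Gripper:** it is open, about 136 mm above where it let go, and touches nothing.

**What disagreed:**
- **Box centre:** my first estimate was about 4 mm off along the box. Wrist pictures before and after the half turn put it right, and I used the corrected value to put the tray back.
- **Catches:** I never saw the 6 to 15 N push past the catches. The readings between steps showed only a few newtons there, so I relied on the height and the firm stop instead.

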